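Rehang the lift-off door of the sample cabinet

TASK

Take the cabinet door with the two hinge knuckles out of the rack, hold it open and about square to the cabinet front, lower it gently so both knuckles go fully down onto their hinge pins before you let go, and then push the door shut against the cabinet. The hinge strip is screwed on somewhere along its slots, so feel for the pins. Leave the spare plate, the bottle and the beaker where they stand.

Things in the scene. Friction and masses are not known exactly. Their poses are not given: they have to be found in the camera images.
- cabinet: Fixed grey open-fronted sample cabinet, 160 deep (x) x 220 wide (y) x 210 mm high; origin under its centre. Its open front faces its own -x, at x = -80; the hinge is at its -y edge. Rubber bumpers 8 mm proud of the front stop the shut door. Shut, the door's axes are parallel to the cabinet's; opened square, a quarter turn, the door's -y (its knuckle edge) points along the cabinet's +x.
- hinge_upper (a point): NOMINAL foot of the upright upper hinge pin, on top of the lug (8 mm radius, 10 thick) that bears the knuckle; (-94, -102, 145) mm in the cabinet's frame. Pin: 9 mm thick, 14 high, the top 2 mm taper to 7.4. Both pins are on one steel strip set along slots: the true pins lie up to 9 mm off nominal, both alike, along the cabinet's y only, rigidly. This reading does not show it: feel or look.
- hinge_lower (a point): The same for the lower pin, 100 mm straight below, on the same axis and with the same offset: (-94, -102, 45) mm in the cabinet's frame. As the pins share one axis, the door comes in sideways, held 14 to 68 mm above its home height, with the upper knuckle above the upper pin and the lower knuckle between lower pin and upper lug, and then goes down.
- door_center (a point): Centre of the loose grey door, half-way up: flat panel 12 thick (x) x 180 wide (y) x 170 high (z), upright in one of the rack's two slots, lower edge 12 mm above the bench. The -y edge has the knuckles; the front (-x) has an upright bar handle 30 mm out, at y = +66, from 45 below to 35 mm above the centre. The top edge can be pinched across the 12 mm.
- knuckle_upper (a point): Centre of the lower mouth of the door's upper hinge knuckle: an upright steel tube 22 mm high, 19 mm outside and 11 mm inside diameter, on the door's -y edge. It lies at (0, -106, 40) mm from the door centre in the door's axes.
- knuckle_lower (a point): The same for the lower knuckle, at (0, -106, -60) mm from the door centre.
- rack: Fixed white plastic rack, base 150 (x) x 130 (y) x 12 mm, with two slots along its y at x = -40 and +40 mm between upright fins 55 mm above the base (67 mm above the bench); origin under its centre. The door stands in one slot, the spare plate in the other.
- plate: Bystander: loose plain aluminium shelf plate 12 x 170 x 110 mm standing in the other slot of the rack, its top 122 mm above the bench; no knuckles, no handle. Origin at the centre of its underside.
- bottle: Bystander: amber reagent bottle 68 mm in diameter, 150 mm high; origin under its centre.
- beaker: Bystander: glass beaker 70 mm in diameter, 90 mm high; origin under its centre.
- door: The same door; origin at the centre of its underside, 85 mm below door_center. 0.32 to 0.54 kg, centre of mass within 10 mm of door_center. Home on the pins its lower edge is 20 mm above the bench; it then swings freely on them and stays where it is left.
Mind the look-alikes: they are no part of the job. There is more than one size of the door; the job needs the largest.

How it is judged:
On the way, in this order (a step that is already met when the one before it is completed fails the run):
1. the door is lifted clear of the rack (height (world z) of door above 0.035 m), for 0.1 s.
2. both knuckles are fully down on their pins with the door standing open (at least 45 degrees) and the fingers off it (angle between door's own z axis and vertical below 0.06 rad and x of knuckle_upper in the frame of hinge_upper between -0.004 and 0.004 m and y of knuckle_upper in the frame of hinge_upper between -0.013 and 0.013 m and z of knuckle_upper in the frame of hinge_upper between -0.004 and 0.004 m and x of knuckle_lower in the frame of hinge_lower between -0.004 and 0.004 m and y of knuckle_lower in the frame of hinge_lower between -0.013 and 0.013 m and z of knuckle_lower in the frame of hinge_lower between -0.004 and 0.004 m and angle between the x axis of door and the x axis of cabinet, either way round above 0.785 rad and contact force between the fingers and door below 0.1 N), for 0.2 s.
At the end, for the whole second after the job is handed in: Both knuckle mouths are within 4 mm of their lugs' height and within 4 mm of the hinge axis in the cabinet's x (and 13 mm of nominal in y), the door leans less than 0.06 rad, is shut to within 0.06 rad of the cabinet front, at rest and released (angle between door's own z axis and vertical below 0.06 rad and x of knuckle_upper in the frame of hinge_upper between -0.004 and 0.004 m and y of knuckle_upper in the frame of hinge_upper between -0.013 and 0.013 m and z of knuckle_upper in the frame of hinge_upper between -0.004 and 0.004 m and x of knuckle_lower in the frame of hinge_lower between -0.004 and 0.004 m and y of knuckle_lower in the frame of hinge_lower between -0.013 and 0.013 m and z of knuckle_lower in the frame of hinge_lower between -0.004 and 0.004 m and angle between the x axis of door and the x axis of cabinet, either way round below 0.06 rad and y of door_center in the frame of cabinet above -0.02 m and linear speed of door below 0.02 m/s); the robot touches nothing.
It fails at once if the spare plate, bottle or beaker is moved by more than 25 mm (distance of any of plate, bottle, beaker from where it was at the start of the episode above 0.025 m).
It fails at once if the door is rammed: more than 80 N between door and cabinet (contact force between door and cabinet above 80 N).
It fails at once if the door is let go in mid-air, more than 8 mm above its home height (height (world z) of door above 0.028 m and contact force between the fingers and door below 0.05 N).
It also fails if it takes over 67 s, if anything falls off the work surface, if the arm or the gripper's body presses on something with over 40 N, if the wrist force passes 120 N, or if a joint passes its speed limit or range.

ROBOT

A 6-joint arm with a two-finger parallel gripper is mounted at the origin on the work surface. World frame = base frame: x ahead of the robot, y to its left, z up, the work surface at z = 0. Lengths are in m, angles in rad, forces in N, time in s.
With the tool pointing down it reaches from about 0.35 to 0.725 m from the base axis. Payload 6 kg.
Tool frame: the origin (TCP) lies midway between the tips of the shut fingers; the grasp point (between the pads) lies 19 mm behind it; z points along the fingers, x is the direction in which the jaws open and shut, and the axes are right-handed (so a half turn about z gives the same grasp; the last joint's range is limited). The gripper opens to 85 mm and grips with 20 to 120 N. Pads are 22 mm wide; open, the fingers measure 114 mm over their backs; the gripper's body (76 mm by 85 mm) begins 54 mm behind the grasp point. The pads swing forward as they close: fully open they stand 13 mm farther back than shut.
Start: joints at [-0.979, 0.04, 0.085, 0, -1.615, -0.334], TCP at [0.153, -0.58, 0.231] pointing down, gripper open.
Joint ranges: [-2.56, 2.56], [-1.29, 2.01], [-1.08, 1.49], [-3.29, 1.98], [-2.81, -0.18], [-2.99, 2.99]. Speed limits (rad/s): [2.57, 2.57, 3.01, 3.14, 3.14, 3.14].

INTERFACE

Orientations are given as a unit quaternion [w, x, y, z].
In Python, from cell import robot gives the robot as it stands.
- The arm moves only by the tool play_rows, never from a script. Its argument "plan" is a list that holds one entry, the list of rows, each a list of 4 numbers: the shift along the world's x, y, z as a fraction of full scale, then the turn about the world's z as a fraction of full scale. In form: [[[dx, dy, dz, turn], ...]]. A call has 1 to 8 rows; each row shifts and turns the commanded pose from where the row before left it; what a row does not reach is not made up. Full scale, the value 1, is 4 cm for a shift and 0.1 rad for a turn. A row lasts 1/12 s, in which the tool goes at most 41.7 mm and 7.16 degrees, less where a joint would pass 70% of its speed; a pose out of reach is approached as far as the arm can. A call with a number of a shift or a turn outside -1 to 1 is refused whole. A call with a gripper value outside its range is refused whole. "fingers" is the opening, from 0 (shut) to 1 (fully open), set as the call begins (left out, the last holds). The fingers move at their own pace and stop on an object; the grip force is fixed at half the most. Time passes only in rows, so rows that do not move let the fingers close. It gives the time, the measured TCP pose, the force and the opening at its end, in the units of the state.
- robot.get_state(): the state, without advancing time (a new reading comes with each control period).
- robot.camera(name): name is "scene" or "top" or "wrist"; returns a dict with "img" (400x640x3 uint8, blue, green, red), "fx", "fy", "cx", "cy" (pixels), "k1" (the pictures are not rectified: a ray, as slopes to the right and down, at radius r is drawn at 1 + k1 r^2 times it, then the intrinsics apply), "R" (3x3) and "t" (3): a world point X has camera coordinates R X + t. Camera axes: x right, y down, z forward; pixel columns grow to the right and rows downward; lengths in m; the calibration is good to about 2 mm. A picture is of the moment at which its call begins. There is no depth.
- robot.job_done(): hands the job in, once; it reports no verdict.
The state is a dict: "time_s": time; "joints": joint angles; "dq": joint speeds; "tau": joint torques, N m; "tcp_pos": TCP position; "tcp_rot": TCP orientation; "force": force on the tool from outside, world axes, zero at the start; "moment": the same for the moment, N m; "grip_width": finger opening in m.
Only numpy, scipy, OpenCV 4.12 (cv2) and the standard library are available. Lean on these libraries where they do the work, as an engineer would, in place of code of your own. Each camera call takes 0.05 s, during which the arm holds its last target.

## Working session

There is one attempt and no reset: what is moved stays moved. The work goes in short steps, Python scripts to look and compute and a tool call to move; the robot and the scene stay as the last step left them, time stands still between calls to the robot, and variables do not carry over. Pictures are saved under pics/ and viewed, and the job is handed in when it is done.

Besides the shell and the picture viewer there is one more tool, called after "Call:" as a command line: name --argument value ..., lists and objects as JSON in quotes. play_rows: Moves the arm, as the interface text tells. Its arguments: {"type":"object","properties":{"plan":{"type":"array","items":{"type":"array","items":{"type":"array","items":{"type":"number"}}}},"fingers":{"type":"number"}},"required":["plan"]}

```bash
mkdir -p pics; ls
python3 - <<'E'
from cell import robot
import cv2
s=robot.get_state(); print(s)
for n in("scene","top","wrist"):
    c=robot.camera(n); cv2.imwrite(f"pics/{n}0.png",c["img"]); print(n,{k:v for k,v in c.items() if k!="img"})
E
```

```text
pics
{'time_s': 0.0, 'joints': array([-9.79310169e-01,  4.08250068e-02,  8.38042580e-02, -5.14630423e-04,
       -1.61548394e+00, -3.33703296e-01]), 'dq': array([ 1.60795692e-03,  3.67376882e-04, -4.25450668e-06,  3.79819388e-04,
       -9.63475352e-04,  2.39655632e-03]), 'tau': array([-6.41196166e-04, -3.68210971e+01,  3.47403324e+01,  6.93232432e+00,
       -5.48270764e-03,  3.41589956e-08]), 'tcp_pos': array([ 0.15297777, -0.57983001,  0.23025778]), 'tcp_rot': array([-7.28513696e-04,  6.10344288e-01,  7.92135755e-01,  5.14759265e-04]), 'force': array([ 0.0779244 , -0.17538549,  0.90768672]), 'moment': array([-0.00547797,  0.00599195, -0.02094596]), 'grip_width': 0.08552270046640127}
scene {'fx': 464.77571719149125, 'fy': 464.77571719149125, 'cx': 312.78997265369696, 'cy': 193.66814704928635, 'k1': -0.09251498985844249, 'R': array([[-0.60991932,  0.79233157,  0.01446013],
       [ 0.54544541,  0.43296907, -0.71765387],
       [-0.57488061, -0.42982375, -0.69624983]]), 't': array([ 0.34533556, -0.23758828,  1.40387891])}
top {'fx': 447.67473450933693, 'fy': 447.67473450933693, 'cx': 322.845038532429, 'cy': 204.05757904737231, 'k1': -0.07881089645378885, 'R': array([[-0.00370072, -0.99990581,  0.0132164 ],
       [-0.99436712,  0.0022796 , -0.10596621],
       [ 0.1059261 , -0.01353411, -0.9942819 ]]), 't': array([-0.00139585,  0.57812987,  1.13616127])}
wrist {'fx': 283.85935511760385, 'fy': 283.85935511760385, 'cx': 317.2357665934001, 'cy': 196.46806553668952, 'k1': -0.04164697978474424, 'R': array([[-0.25443784,  0.96708627,  0.00235254],
       [ 0.91943742,  0.24114595,  0.31061788],
       [ 0.29982698,  0.08119596, -0.95053196]]), 't': array([ 0.59924313, -0.04185656,  0.38117632])}
```

View pics/scene0.png

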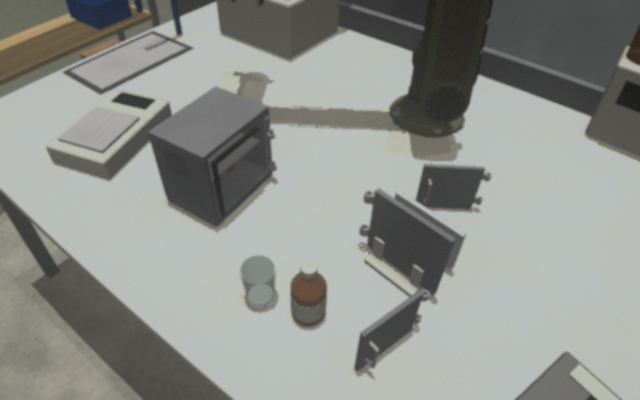

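View pics/top0.png

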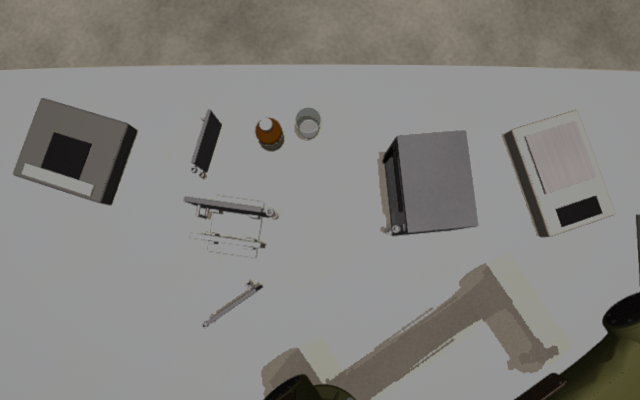

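View pics/wrist0.png

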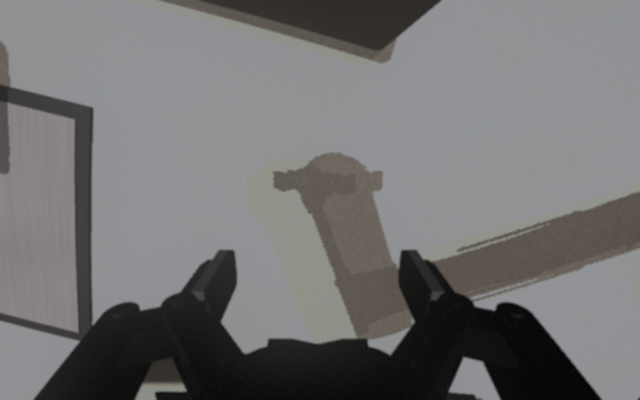

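```bash
cat > h.py <<'E'
import numpy as np, cv2
from cell import robot
def Km(c): return np.array([[c["fx"],0,c["cx"]],[0,c["fy"],c["cy"]],[0,0,1]])
def dist(c): return np.array([c["k1"],0,0,0,0])
def proj(c,X):
    return cv2.projectPoints(np.atleast_2d(np.array(X,float)),cv2.Rodrigues(np.array(c["R"]))[0],np.array(c["t"]),Km(c),dist(c))[0][:,0]
def ray(c,uv):
    p=cv2.undistortPoints(np.array([[uv]],float),Km(c),dist(c))[0,0]
    d=c["R"].T@np.array([p[0],p[1],1]); return -c["R"].T@c["t"],d
def atz(c,uv,z):
    o,d=ray(c,uv); return o+d*(z-o[2])/d[2]
def crop(c,x0,y0,w,h,s,name):
    cv2.imwrite(f"pics/{name}.png",cv2.resize(c["img"][y0:y0+h,x0:x0+w],None,fx=s,fy=s,interpolation=cv2.INTER_CUBIC))
E
python3 - <<'E'
from h import *
c=robot.camera("top")
crop(c,175,185,110,80,7,"t_rack"); crop(c,370,120,120,125,4.5,"t_cab")
c=robot.camera("scene")
crop(c,345,150,150,150,4,"s_rack"); crop(c,140,80,150,150,4,"s_cab")
E
```

```text
(no output)
```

View pics/t_rack.png

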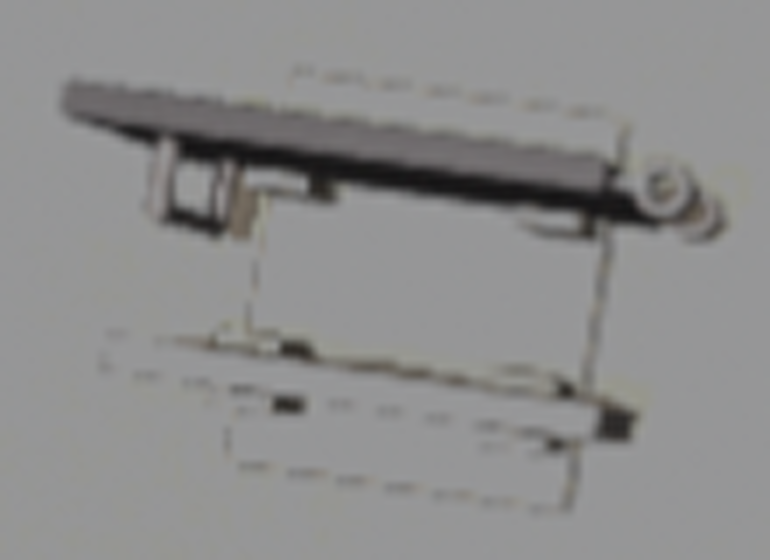

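View pics/t_cab.png

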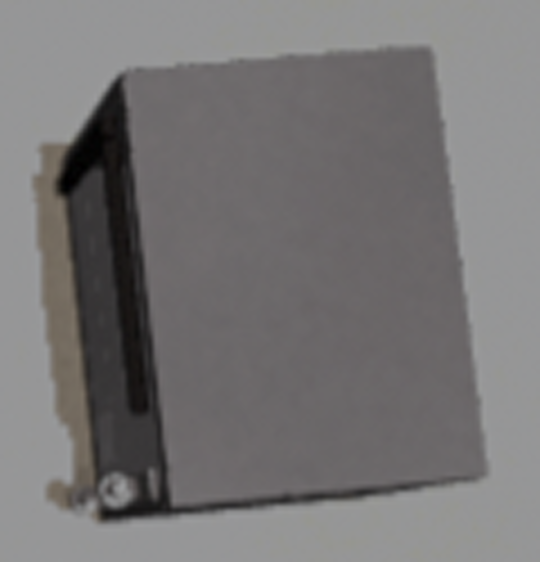

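View pics/s_rack.png

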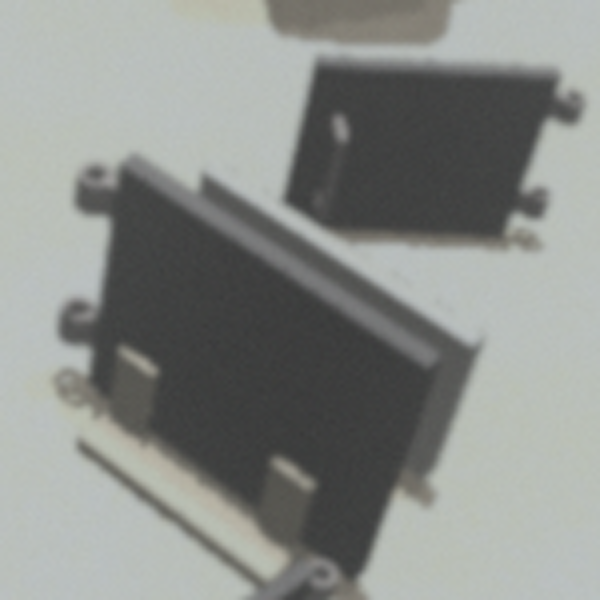

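View pics/s_cab.png

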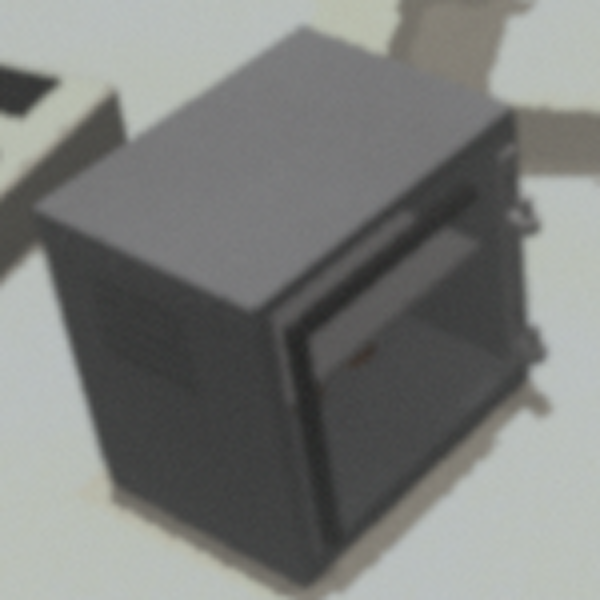

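Run:
```python
from h import *
c=robot.camera("top")
r=lambda x,y:(175+(x+.5)/7-.5,185+(y+.5)/7-.5)
q=lambda x,y:(370+(x+.5)/4.5-.5,120+(y+.5)/4.5-.5)
A=atz(c,r(66,98),.182);B=atz(c,r(603,175),.182);K=atz(c,r(665,188),.159)
print(A,B,K,np.linalg.norm(A-B),np.linalg.norm(K-(A+B)/2), (A+B)/2)
d=A-B;print("door y dir angle",np.degrees(np.arctan2(d[1],d[0])))
d=A-K;print("via knuckle",np.degrees(np.arctan2(d[1],d[0])))
P=[atz(c,q(*p),.21) for p in((128,72),(430,48),(486,473),(168,506))]
for p in P: print(p)
m=sum(P)/4;print(m)
for a,b in((0,1),(3,2),(3,0),(2,1)):
    e=P[b]-P[a];print(np.linalg.norm(e),np.degrees(np.arctan2(e[1],e[0])))
H=atz(c,q(120,488),.159);print("pin",H)
th=np.mean([np.arctan2(*(P[1]-P[0])[[1,0]]),np.arctan2(*(P[2]-P[3])[[1,0]]),np.arctan2(*(P[0]-P[3])[[1,0]])-np.pi/2,np.arctan2(*(P[1]-P[2])[[1,0]])-np.pi/2])
print(np.degrees(th)); R=np.array([[np.cos(th),-np.sin(th)],[np.sin(th),np.cos(th)]])
print("pin in cab",R.T@(H-m)[:2], "nominal world",m[:2]+R@[-.094,-.102])
```

```text
[0.57529976 0.31517933 0.182     ] [0.54978105 0.13959217 0.182     ] [0.54759241 0.1219283  0.159     ] 0.17743182694494966 0.10896657832503957 [0.5625404  0.22738575 0.182     ]
door y dir angle 81.73089363598055
via knuckle 81.84082563112781
[ 0.71384326 -0.17086478  0.21      ]
[ 0.72722146 -0.32539573  0.21      ]
[ 0.51199941 -0.3448765   0.21      ]
[ 0.49661449 -0.18561806  0.21      ]
[ 0.61241966 -0.25668877  0.21      ]
0.15510896393279672 -85.052071881358
0.15999983382587543 -84.48214884160653
0.21772918307828606 3.88532423781531
0.21610189534064936 5.172017753602587
pin [ 0.50818228 -0.17123644  0.159     ]
-85.11921968288665
pin in cab [-0.09401127 -0.09658889] nominal world [ 0.50279175 -0.17170806]
```

Call:
play_rows --plan '[[[0.4,0.8,0.2,0.5],[0.4,0.8,0.2,0.5],[0.4,0.8,0.2,0.5],[0.4,0.8,0.2,0.5],[0.4,0.8,0.2,0.5],[0.4,0.8,0.2,0.5],[0.4,0.8,0.2,0.5],[0.4,0.8,0.2,0.5]]]' --fingers 1

```text
time_s: 0.97
tcp_pos: [0.2812, -0.3226, 0.2958]
tcp_rot: [0.0, 0.44, 0.898, 0.0]
force: [1.3, 0.4, 0.5]
grip_width: 0.0854
```

Call:
play_rows --plan '[[[0.4,0.8,0,0.5],[0.4,0.8,0,0.5],[0.4,0.8,0,0.5],[0.4,0.8,0,0.5],[0.4,0.8,0,0.5],[0.4,0.8,0,0.5],[0.4,0.8,0,0.5],[0.4,0.8,0,0.5]]]'

```text
time_s: 1.63
tcp_pos: [0.4093, -0.0663, 0.2957]
tcp_rot: [0.001, 0.252, 0.968, 0.0]
force: [0.7, -0.8, 0.1]
grip_width: 0.0856
```

Call:
play_rows --plan '[[[0.4,0.8,0,0.5],[0.4,0.8,0,0.5],[0.4,0.8,0,0.5],[0.4,0.8,0,0.5],[0.4,0.8,0,0.5],[0.4,0.8,0,0.5],[0,0,0,0],[0,0,0,0]]]'

```text
time_s: 2.3
tcp_pos: [0.5052, 0.1253, 0.2938]
tcp_rot: [-0.001, 0.105, 0.994, -0.001]
force: [-0.4, -0.4, -0.3]
grip_width: 0.0854
```

Call:
play_rows --plan '[[[0.48,0.85,0,0.22],[0.48,0.85,0,0.22],[0.48,0.84,0,0.23],[0,0,0,0],[0,0,0,0]]]'

```text
time_s: 2.72
tcp_pos: [0.5628, 0.2261, 0.2932]
tcp_rot: [-0.001, 0.073, 0.997, -0.001]
force: [-0.7, 0.6, 1.2]
grip_width: 0.0851
```

Run:
```python
from h import *
c=robot.camera("wrist"); s=robot.get_state(); print(s["tcp_pos"],s["joints"],s["tcp_rot"])
im=c["img"].copy()
d=np.radians(81.8);u=np.array([np.cos(d),np.sin(d)]);n=np.array([u[1],-u[0]]);C=np.array([.5627,.2268])
pts=[np.r_[C+a*u+b*n,.182] for a,b in((.09,.006),(.09,-.006),(-.09,-.006),(-.09,.006))]+[np.r_[C-.106*u,.159]]
p=proj(c,pts);print(p)
for x in p: cv2.circle(im,tuple(int(v) for v in x),3,(0,0,255),1)
cv2.imwrite("pics/w1.png",im)
```

```text
[0.56268992 0.2250578  0.29480377] [ 7.10865552e-01  7.39543275e-02  2.35775133e-01  2.96039519e-04
 -1.73400517e+00 -8.57378667e-01] [-3.88217836e-04  7.32149202e-02  9.97315934e-01 -5.93538524e-04]
[[312.33051291 276.00145178]
 [323.84232063 275.95183659]
 [324.69872612  92.28849654]
 [310.54860513  92.33242373]
 [317.4733696   74.86920267]]
```

View pics/w1.png

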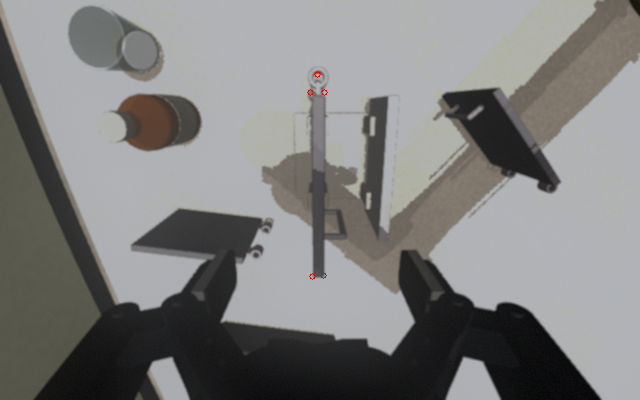

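The wrist view shows the rack door seen edge-on (318, 92–276) with its knuckle at (318, 76). My projected corners fall on it. The look-alikes are small doors at (200, 235) and (505, 135) and the plain plate at (380, 165). The rack door is the only one with knuckles in the rack, and it measures about 180 mm, so it fits.

Call:
play_rows --plan '[[[0,0.02,-0.7,0],[0,0.02,-0.7,0],[0,0,-0.7,0],[0,0,-0.7,0],[0,0,-0.5,0],[0,0,-0.3,0],[0,0,0,0]]]'

```text
time_s: 3.35
tcp_pos: [0.5615, 0.2255, 0.1496]
tcp_rot: [-0.001, 0.074, 0.997, -0.001]
force: [0.0, 1.0, -0.2]
grip_width: 0.0856
```

Call:
play_rows --plan '[[[0,0,0,0],[0,0,0,0],[0,0,0,0],[0,0,0,0],[0,0,0,0],[0,0,0,0],[0,0,0,0],[0,0,0,0]]]' --fingers 0

```text
time_s: 4.02
tcp_pos: [0.5629, 0.2273, 0.1519]
tcp_rot: [0.0, 0.073, 0.997, 0.0]
force: [0.2, -0.1, 2.4]
grip_width: 0.0111
```

Call:
play_rows --plan '[[[0,0,0.1,0],[0,0,0.2,0],[0,0,0.3,0],[0,0,0.4,0],[0,0,0.4,0],[0,0,0.3,0],[0,0,0.2,0],[0,0,0,0]]]'

```text
time_s: 4.68
tcp_pos: [0.5632, 0.2273, 0.2298]
tcp_rot: [0.001, 0.073, 0.997, 0.001]
force: [0.7, 0.8, -3.5]
grip_width: 0.0111
```

Run:
```python
from h import *
c=robot.camera("scene"); s=robot.get_state(); print(s["tcp_pos"],s["force"],s["moment"],s["grip_width"])
cv2.imwrite("pics/s2.png",c["img"])
```

```text
[0.56281475 0.22726322 0.22811874] [-0.13538567  0.30389756 -4.10532683] [ 0.01150334  0.0281073  -0.0166084 ] 0.011342220212067428
```

View pics/s2.png

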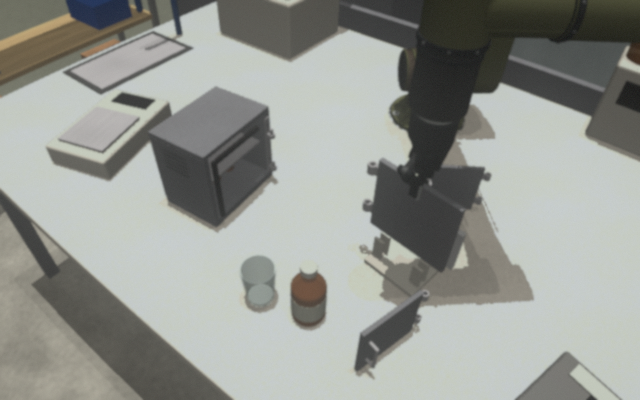

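Call:
play_rows --plan '[[[-0.1,-0.3,0,0.1],[-0.2,-0.6,0,0.3],[-0.3,-0.9,0,0.4],[-0.3,-0.95,0,0.4],[-0.3,-0.95,0,0.4],[-0.3,-0.95,0,0.4],[-0.2,-0.6,0,0.29],[-0.05,-0.33,0,0]]]'

```text
time_s: 5.4
tcp_pos: [0.4908, 0.0009, 0.2269]
tcp_rot: [-0.0, -0.041, 0.999, -0.0]
force: [1.2, -0.9, -3.6]
grip_width: 0.011
```

Call:
play_rows --plan '[[[0,0,-0.2,0],[0,0,-0.3,0],[0,0,-0.2,0],[0,0,0,0],[0,0,0,0],[0,0,0,0]]]'

```text
time_s: 5.9
tcp_pos: [0.4928, 0.0044, 0.1992]
tcp_rot: [-0.0, -0.042, 0.999, -0.0]
force: [-0.7, 0.4, -4.0]
grip_width: 0.0112
```

Run:
```python
from h import *
c=robot.camera("wrist"); s=robot.get_state(); print(s["tcp_pos"],s["tcp_rot"],s["force"],s["moment"],s["grip_width"],s["joints"])
cv2.imwrite("pics/w3.png",c["img"])
c=robot.camera("top");crop(c,270,120,220,130,3.6,"t3");cv2.imwrite("pics/t3full.png",c["img"])
c=robot.camera("scene");crop(c,200,60,200,160,4,"s3")
```

```text
[0.49287704 0.00435984 0.19951841] [ 8.32969423e-05 -4.19057094e-02  9.99121556e-01 -1.45215524e-04] [ 0.37138774 -1.06793676 -3.26394773] [ 0.04528257  0.00916111 -0.02337968] 0.011187895522351651 [ 4.19159245e-01 -2.51220008e-01 -2.42140833e-01  3.31388767e-04
 -1.57982760e+00 -3.35320275e-01]
```

View pics/w3.png

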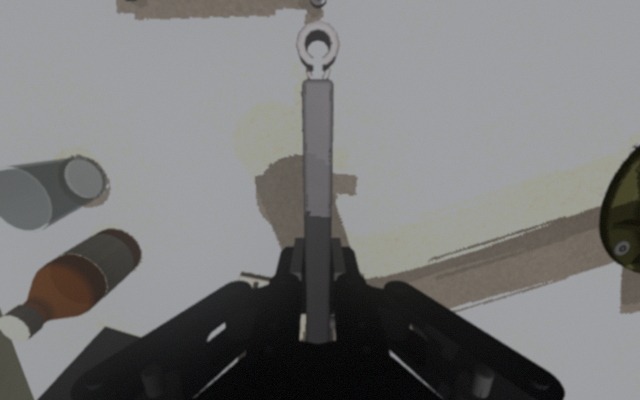

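View pics/t3.png

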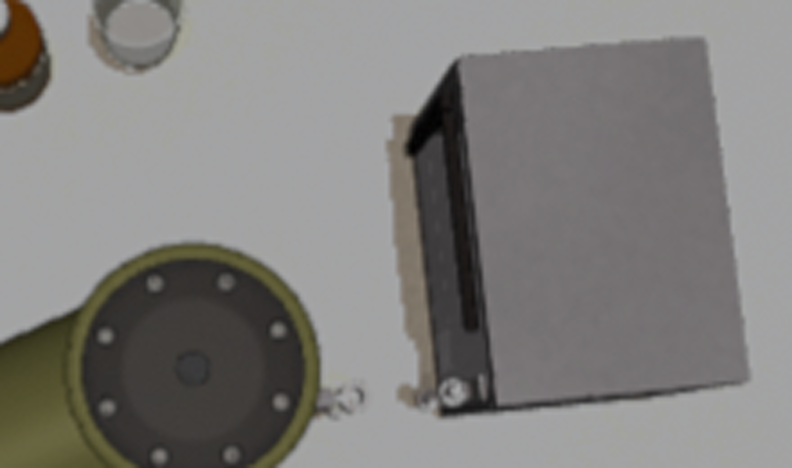

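View pics/s3.png

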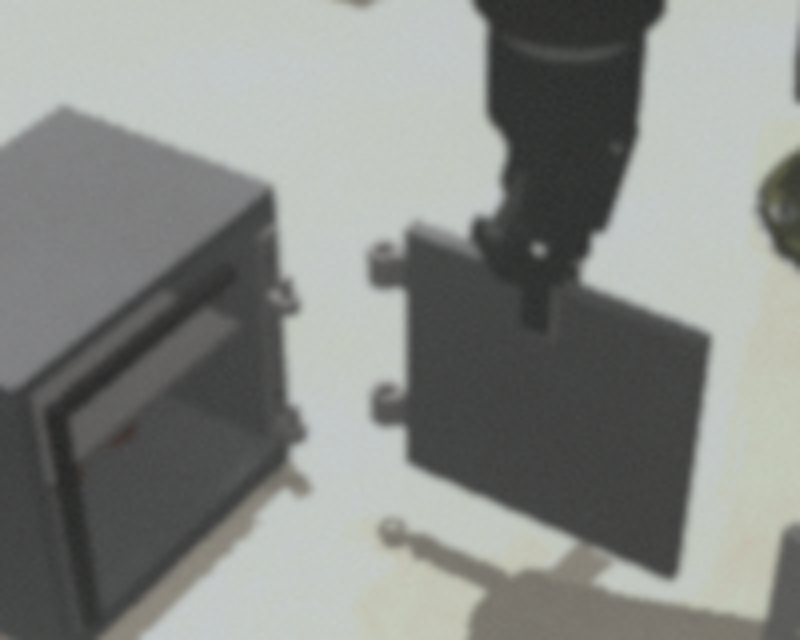

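Run:
```python
from h import *
c=robot.camera("top")
a=c["img"][205:255,345:405].copy()
a=cv2.convertScaleAbs(a,alpha=1.3,beta=0)
cv2.imwrite("pics/t4.png",cv2.resize(a,None,fx=12,fy=12,interpolation=cv2.INTER_NEAREST))
```

```text
(no output)
```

View pics/t4.png

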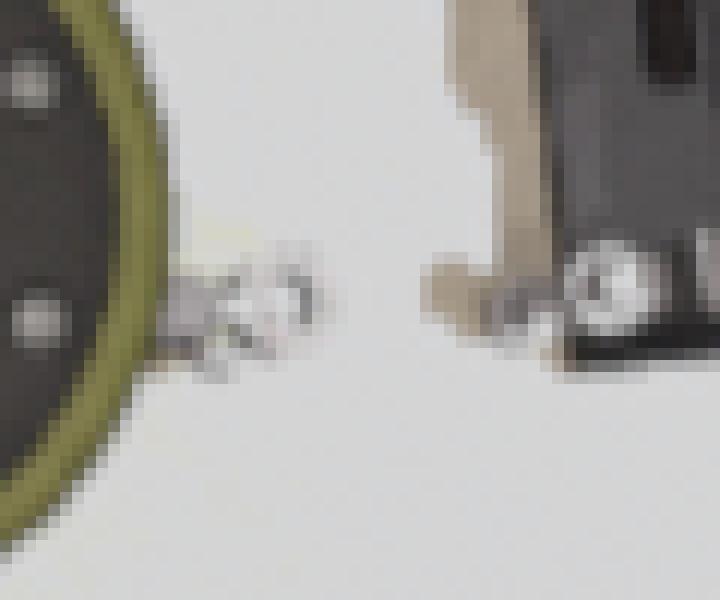

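Run:
```python
from h import *
c=robot.camera("top"); s=robot.get_state(); print(s["tcp_pos"],s["tcp_rot"])
px=lambda x,y:(345+x/12-.5,205+y/12-.5)
L=atz(c,px(612,290),.145);K=atz(c,px(272,302),.208);print(L,K)
t=2*np.arctan2(s["tcp_rot"][2],s["tcp_rot"][1])-np.pi/2;print(np.degrees(t))
print("K from tcp",s["tcp_pos"][:2]-.106*np.array([np.cos(t),np.sin(t)]))
# what nominal edges of lug, knuckle look like
for cen,z,r in((L[:2],.145,.008),(np.array([.5082,-.1712]),.159,.0045),(s["tcp_pos"][:2]-.106*np.array([np.cos(t),np.sin(t)]),.208,.0095)):
    a=np.linspace(0,2*np.pi,40);P=np.c_[cen[0]+r*np.cos(a),cen[1]+r*np.sin(a),np.full(40,z)]
    p=(proj(c,P)-[344.5,204.5])*12;print(p.min(0),p.max(0))
```

```text
[0.49278675 0.00407934 0.19962165] [ 2.38277698e-04 -4.16300516e-02  9.99133064e-01  5.57009093e-05]
[ 0.50748384 -0.171866    0.145     ] [ 0.50235388 -0.09802493  0.208     ]
94.77183165278154
K from tcp [ 0.50160467 -0.10155325]
[571.40197817 249.13128193] [652.62972002 330.80914589]
[598.00934109 259.27563104] [644.30482578 305.82748544]
[239.63813555 254.24234208] [342.86246133 357.71856517]
```

Call:
play_rows --plan '[[[0.03,-0.2,0,0],[0.03,-0.4,0,0],[0.03,-0.4,0,0],[0.03,-0.4,0,0],[0.02,-0.2,0,0],[0.01,-0.1,0,0],[0,0,0,0],[0,0,0,0]]]'

```text
time_s: 6.82
tcp_pos: [0.4986, -0.064, 0.1992]
tcp_rot: [-0.0, -0.041, 0.999, 0.0]
force: [0.3, 0.7, -4.4]
grip_width: 0.0111
```

```bash
cat > look.py <<'E'
from h import *
import sys
n=sys.argv[1]
s=robot.get_state(); print(s["time_s"],s["tcp_pos"],s["tcp_rot"],s["force"],s["moment"])
t=2*np.arctan2(s["tcp_rot"][2],s["tcp_rot"][1])-np.pi/2
K=s["tcp_pos"][:2]-.106*np.array([np.cos(t),np.sin(t)]); zu=s["tcp_pos"][2]-.1385
print("K",K,"under",zu,"yaw",np.degrees(t))
c=robot.camera("top");cv2.imwrite(f"pics/{n}_t.png",cv2.resize(c["img"][205:255,370:420],None,fx=10,fy=10,interpolation=cv2.INTER_CUBIC))
print("top K proj x10",(proj(c,np.r_[K,zu+.147])-[369.5,204.5])*10)
c=robot.camera("scene");cv2.imwrite(f"pics/{n}_s.png",cv2.resize(c["img"][110:190,240:320],None,fx=8,fy=8,interpolation=cv2.INTER_CUBIC))
c=robot.camera("wrist");cv2.imwrite(f"pics/{n}_w.png",c["img"]); print("wrist K proj",proj(c,np.r_[K,zu+.147]))
E
python3 look.py a
```

```text
6.8167 [ 0.49862497 -0.06402134  0.19924188] [-3.12136332e-05 -4.13173620e-02  9.99146068e-01  9.91038282e-05] [ 0.3156739   0.74092554 -4.39290675] [ 0.05978339 -0.02255858 -0.00184049]
K [ 0.50737677 -0.16965943] under 0.06074188085663057 yaw 94.7359690907956
top K proj x10 [[299.61639086 227.58235008]]
wrist K proj [[319.03221975  39.15693865]]
```

View pics/a_t.png

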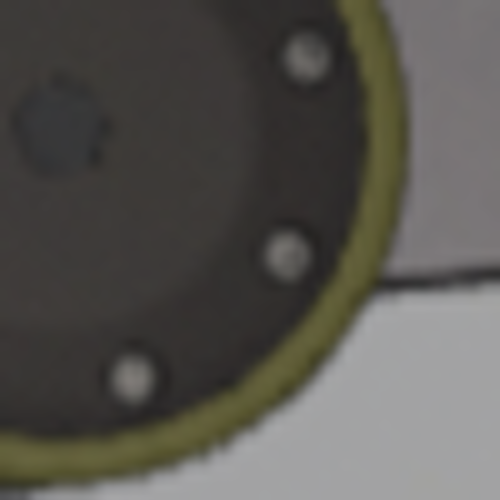

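View pics/a_s.png

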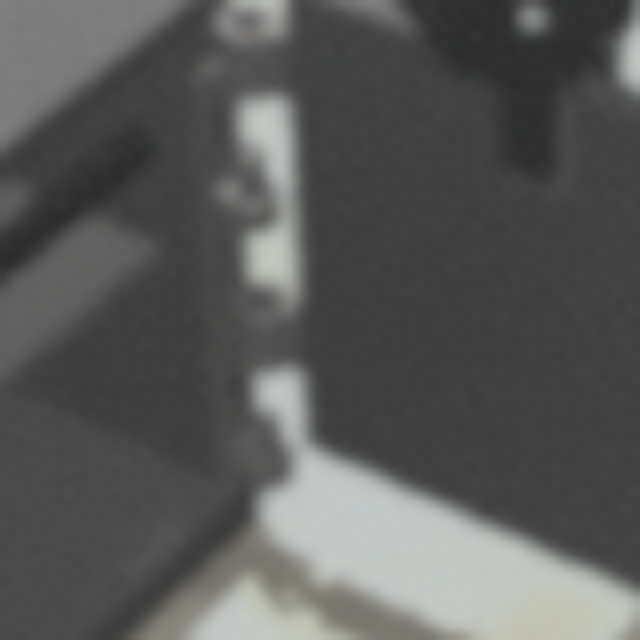

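View pics/a_w.png

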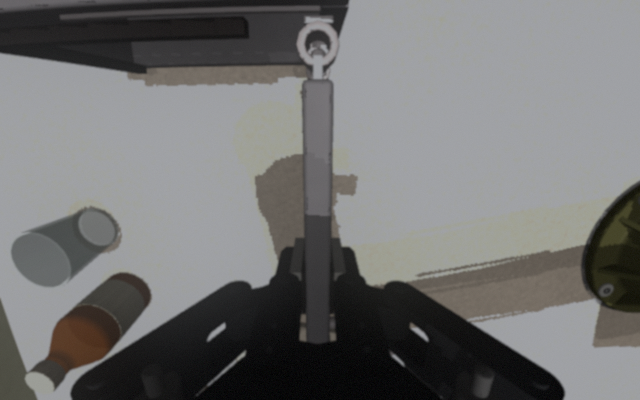

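Run:
```python
from h import *
im=cv2.imread("pics/a_w.png")
cv2.imwrite("pics/a_wc.png",cv2.resize(cv2.convertScaleAbs(im[0:100,270:370],alpha=1.2),None,fx=7,fy=7,interpolation=cv2.INTER_CUBIC))
s=robot.get_state();c=robot.camera("wrist")
t=2*np.arctan2(s["tcp_rot"][2],s["tcp_rot"][1])-np.pi/2;u=np.array([np.cos(t),np.sin(t)]);K=s["tcp_pos"][:2]-.106*u;zu=s["tcp_pos"][2]-.1385
print("cam",-c["R"].T@c["t"])
for d in(0,.003,-.003):
  for z in(.147,.142,.125): print(d,z,(proj(c,np.r_[K+d*u,zu+z])-[269.5,-.5])*7)
for e in (.006,-.006): print("edge",(proj(c,np.r_[s["tcp_pos"][:2]-.09*u+e*np.array([u[1],-u[0]]),zu+.17])-[269.5,-.5])*7)
for z in (.145,.159,.157): print("pin",z,(proj(c,[.5078,-.1715,z])-[269.5,-.5])*7)
```

```text
cam [ 0.50593184 -0.14296296  0.34278672]
0 0.147 [[344.68193006 285.21624994]]
0 0.142 [[344.2969947 301.9331264]]
0 0.125 [[343.18007719 350.46268945]]
0.003 0.147 [[344.64170133 338.50432696]]
0.003 0.142 [[344.26046447 353.14344067]]
0.003 0.125 [[343.15339496 395.67229852]]
-0.003 0.147 [[344.72193988 231.31294074]]
-0.003 0.142 [[344.33332663 250.15026784]]
-0.003 0.125 [[343.20660994 304.7970707 ]]
edge [[232.04222272 527.00906556]]
edge [[461.10311319 526.91908259]]
pin 0.145 [[340.07710248 403.93337085]]
pin 0.159 [[340.5246973  377.97697036]]
pin 0.157 [[340.45644536 381.93430622]]
```

View pics/a_wc.png

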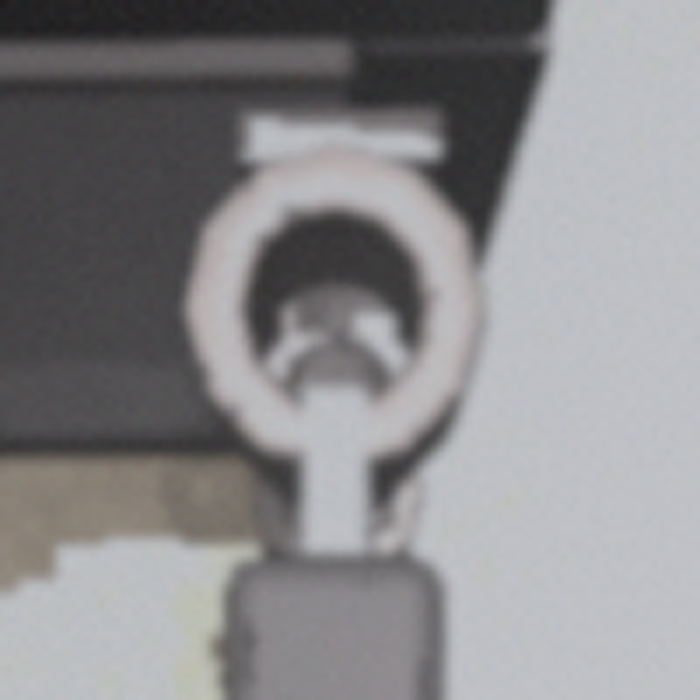

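Run:
```python
from h import *
c=robot.camera("wrist")
acc=np.mean([robot.camera("wrist")["img"].astype(float) for _ in range(4)],0)
s=robot.get_state()
sub=acc[20:80,290:345]
sub=cv2.resize(sub,None,fx=10,fy=10,interpolation=cv2.INTER_CUBIC)
sub=np.clip((sub-30)*1.3,0,255).astype(np.uint8)
cv2.imwrite("pics/b_raw.png",sub)
t=2*np.arctan2(s["tcp_rot"][2],s["tcp_rot"][1])-np.pi/2;u=np.array([np.cos(t),np.sin(t)]);K=s["tcp_pos"][:2]-.106*u;zu=s["tcp_pos"][2]-.1385
def circ(cen,z,r,col):
    a=np.linspace(0,2*np.pi,60);P=np.c_[cen[0]+r*np.cos(a),cen[1]+r*np.sin(a),np.full(60,z)]
    p=(proj(c,P)-[289.5,19.5])*10
    cv2.polylines(sub,[p.astype(int)],True,col,1)
circ(K,zu+.147,.0095,(0,0,255));circ(K,zu+.147,.0055,(0,0,255));circ(K,zu+.125,.0055,(0,160,255))
H=np.array([.5078,-.1715]);circ(H,.145,.008,(255,0,0));circ(H,.157,.0045,(0,255,0));circ(H,.159,.0037,(0,255,0))
cv2.imwrite("pics/b_ov.png",sub); print(s["tcp_pos"],K)
```

```text
[ 0.49860545 -0.06392273  0.19929301] [ 0.50743422 -0.16955441]
```

View pics/b_raw.png

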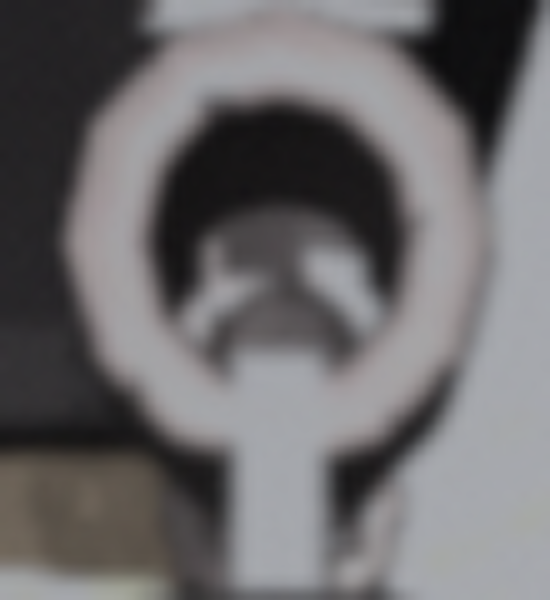

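View pics/b_ov.png

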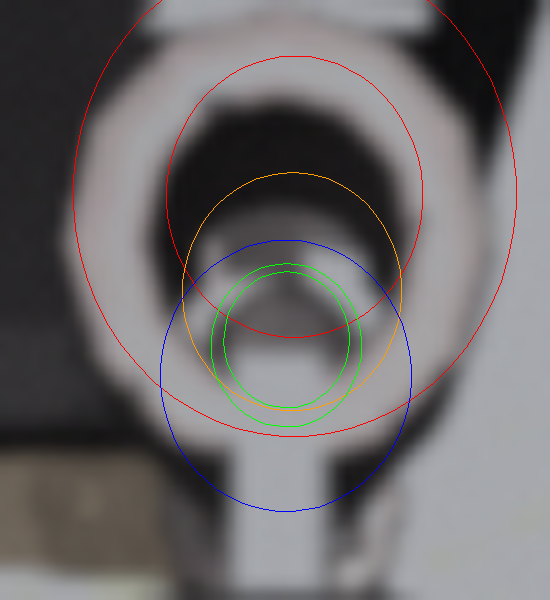

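Call:
play_rows --plan '[[[-0.01,-0.06,0,0],[0,0,-0.1,0],[0,0,-0.15,0],[0,0,-0.15,0],[0,0,-0.1,0],[0,0,0,0],[0,0,0,0]]]'

```text
time_s: 7.85
tcp_pos: [0.498, -0.0666, 0.1788]
tcp_rot: [-0.0, -0.041, 0.999, -0.0]
force: [-0.6, -0.0, -3.7]
grip_width: 0.0106
```

```bash
cat > look2.py <<'E'
from h import *
import sys
n=sys.argv[1]
c=robot.camera("wrist")
acc=np.mean([robot.camera("wrist")["img"].astype(float) for _ in range(2)],0)
s=robot.get_state()
sub=cv2.resize(acc[20:80,290:345],None,fx=10,fy=10,interpolation=cv2.INTER_CUBIC)
sub=np.clip((sub-30)*1.3,0,255).astype(np.uint8)
c2=robot.camera("scene");sc=cv2.resize(c2["img"][110:190,230:290],None,fx=7.5,fy=7.5,interpolation=cv2.INTER_CUBIC)
cv2.imwrite(f"pics/{n}.png",np.hstack([sub[:600],sc[:600][:, :245]]) if 0 else sub); cv2.imwrite(f"pics/{n}_s.png",np.clip(sc*1.6,0,255))
t=2*np.arctan2(s["tcp_rot"][2],s["tcp_rot"][1])-np.pi/2;u=np.array([np.cos(t),np.sin(t)]);K=s["tcp_pos"][:2]-.106*u
print(s["time_s"],s["tcp_pos"],"K",K,"under",s["tcp_pos"][2]-.1385,s["force"],s["moment"],np.degrees(t))
E
python3 look2.py d
```

```text
8.0 [ 0.49834601 -0.06656414  0.17962329] K [ 0.50713728 -0.17219895] under 0.041123289533104096 [-0.26794415  0.2093297  -4.14547052] [ 0.04049566  0.00869333 -0.02655432] 94.75738128336519[ WARN:0@4.065] global loadsave.cpp:1063 imwrite_ Unsupported depth image for selected encoder is fallbacked to CV_8U.
```

View pics/d.png

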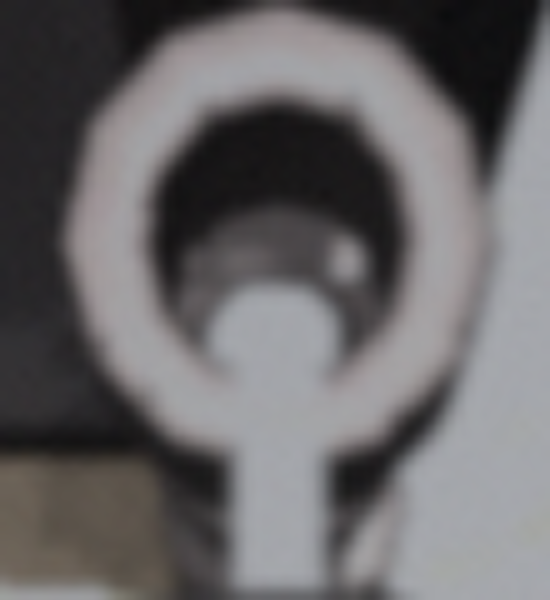

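View pics/d_s.png

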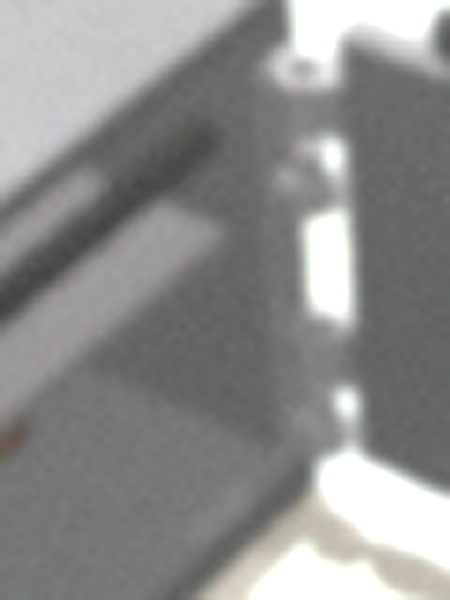

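The wrist camera looks down through the bore. The pin top is at (275, 348) in the crop, which agrees with the bore centre at (280, 324) once parallax is allowed for. Next I lower gently.

Call:
play_rows --plan '[[[0,0,-0.05,0],[0,0,-0.05,0],[0,0,-0.05,0],[0,0,-0.05,0],[0,0,-0.05,0],[0,0,0,0],[0,0,0,0]]]'

```text
time_s: 8.63
tcp_pos: [0.4981, -0.0666, 0.1691]
tcp_rot: [-0.0, -0.041, 0.999, -0.0]
force: [0.6, 0.2, -4.1]
grip_width: 0.0109
```

```bash
python3 look2.py e
```

```text
8.7833 [ 0.49824992 -0.06653569  0.16936579] K [ 0.50703776 -0.17217079] under 0.030865787760267327 [ 0.2377367   0.07785607 -3.28687484] [ 0.04513521 -0.00927826  0.00959155] 94.75551179469845[ WARN:0@4.457] global loadsave.cpp:1063 imwrite_ Unsupported depth image for selected encoder is fallbacked to CV_8U.
```

View pics/e.png

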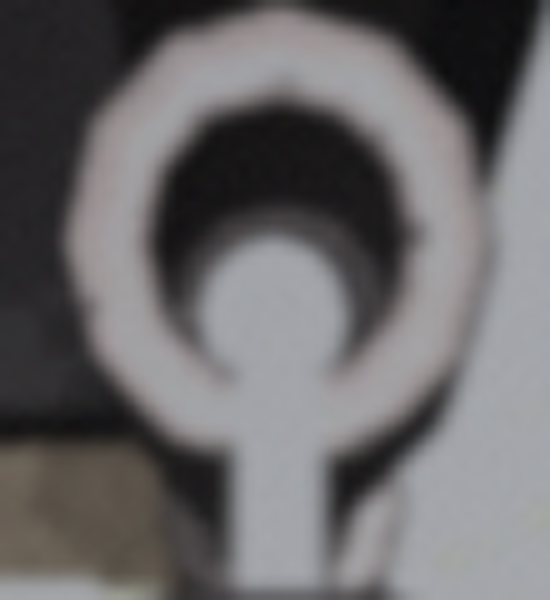

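Call:
play_rows --plan '[[[0.008,0,-0.04,0],[0,0,-0.04,0],[0,0,-0.04,0],[0,0,-0.04,0],[0,0,0,0]]]'

```text
time_s: 9.25
tcp_pos: [0.4983, -0.0665, 0.1623]
tcp_rot: [-0.0, -0.041, 0.999, -0.0]
force: [-0.7, -0.4, -4.8]
grip_width: 0.0113
```

```bash
python3 look2.py f 2>/dev/null
```

```text
9.4 [ 0.49848556 -0.06652015  0.162794  ] K [ 0.50727205 -0.17215536] under 0.024294004229640065 [ 0.2371793   0.02070178 -3.41953342] [ 0.10945156 -0.01819046  0.01551501] 94.75478422194465
```

View pics/f.png

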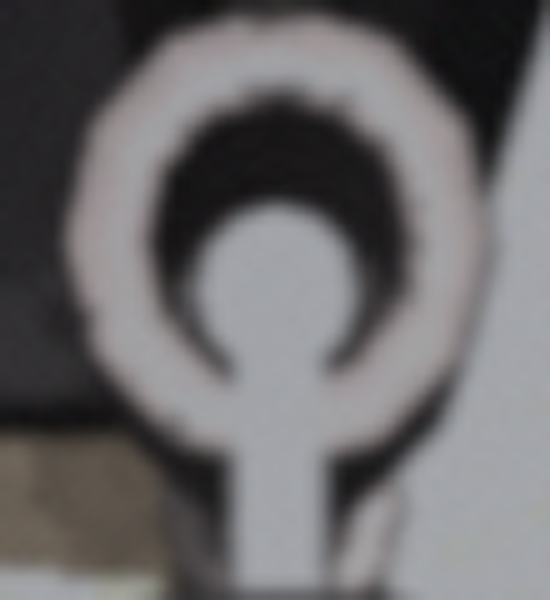

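Centred and well inside the bore. I continue down to lug contact in 1 mm steps.

Call:
play_rows --plan '[[[0,0,-0.03,0],[0,0,-0.03,0],[0,0,-0.025,0],[0,0,0,0],[0,0,0,0],[0,0,0,0]]]'

```text
time_s: 9.95
tcp_pos: [0.4986, -0.0665, 0.1598]
tcp_rot: [0.0, -0.042, 0.999, 0.0]
force: [-1.1, 1.4, -1.2]
grip_width: 0.0113
```

Call:
play_rows --plan '[[[0,0,-0.025,0],[0,0,0,0],[0,0,0,0],[0,0,0,0]]]'

```text
time_s: 10.28
tcp_pos: [0.4989, -0.0663, 0.1595]
tcp_rot: [0.001, -0.042, 0.999, 0.0]
force: [-3.2, 5.0, 5.4]
grip_width: 0.0107
```

```bash
python3 look2.py g 2>/dev/null
```

```text
10.4333 [ 0.498886   -0.06633563  0.15952306] K [ 0.50769595 -0.17196888] under 0.02102305541692287 [-2.41071238  5.38510695  5.14317585] [ 1.402488    0.77920913 -0.19675528] 94.76750897768174
```

View pics/g.png

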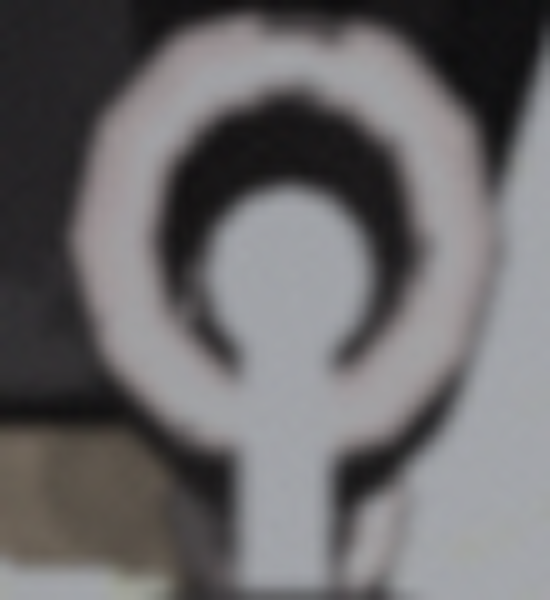

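View pics/g_s.png

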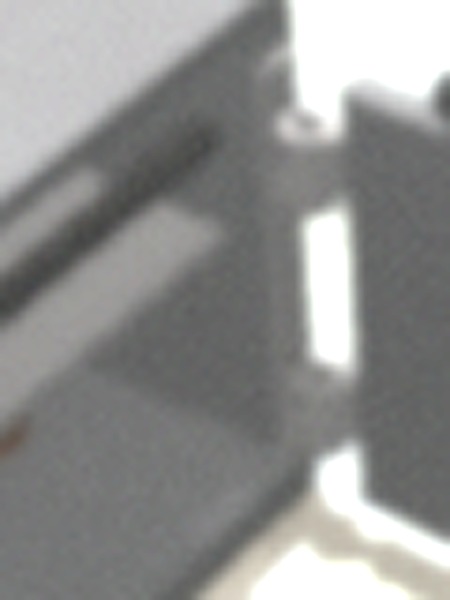

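Call:
play_rows --plan '[[[0,0,0.02,0],[0,0,0,0],[0,0,0,0]]]'

```text
time_s: 10.73
tcp_pos: [0.4987, -0.0664, 0.1596]
tcp_rot: [0.0, -0.042, 0.999, 0.0]
force: [-1.3, 4.1, 3.3]
grip_width: 0.0111
```

Call:
play_rows --plan '[[[0,0,0,0],[0,0,0,0],[0,0,0,0],[0,0,0,0],[0,0,0,0],[0,0,0,0],[0,0,0,0]]]' --fingers 0.5

```text
time_s: 11.32
tcp_pos: [0.4985, -0.0667, 0.1592]
tcp_rot: [-0.0, -0.041, 0.999, -0.0]
force: [-0.1, -0.6, -0.4]
grip_width: 0.0429
```

```bash
python3 look.py h; python3 look2.py i 2>/dev/null
```

```text
11.3167 [ 0.49845578 -0.06665379  0.15917734] [-1.43215626e-04 -4.14274624e-02  9.99141500e-01 -8.78949437e-05] [-0.11305597 -0.62720014 -0.40922001] [ 0.01275908 -0.03992116 -0.02689918]
K [ 0.50723086 -0.17228995] under 0.020677335154277082 yaw 94.74859651153396
top K proj x10 [[279.06763379 237.68289433]]
wrist K proj [[318.91343228  40.01993313]]
11.6167 [ 0.49851682 -0.06656434  0.15927781] K [ 0.50730573 -0.17219935] under 0.020777811142207364 [-0.14544226  0.15731513  0.35471653] [ 0.05878357  0.00853731 -0.00576658] 94.75609357746904
```

View pics/h_w.png

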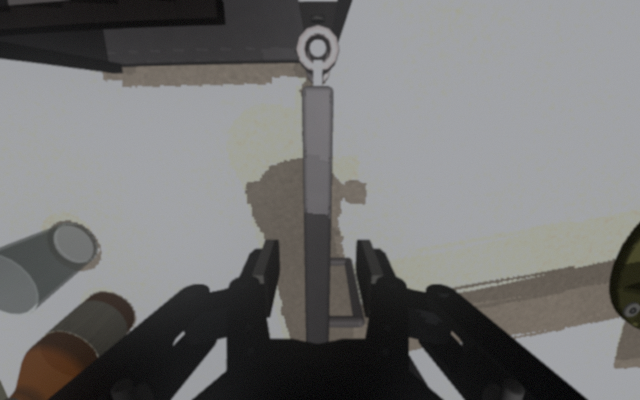

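View pics/i_s.png

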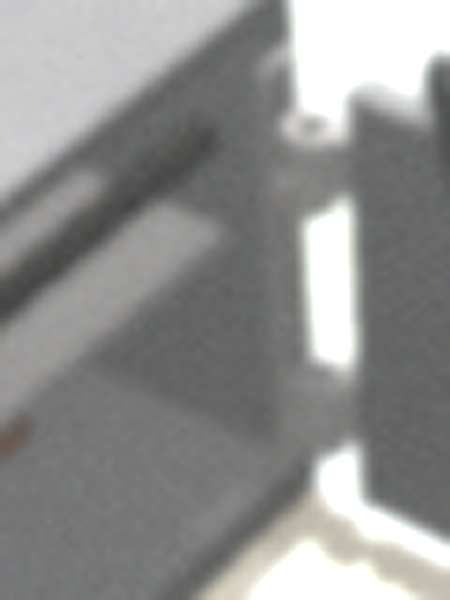

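Call:
play_rows --plan '[[[0,0,0.3,0],[0,0,0.5,0],[0,0,0.5,0],[0,0,0.4,0],[-0.3,0.1,0,0],[-0.6,0.2,0,0],[0,0,0,0]]]'

```text
time_s: 12.25
tcp_pos: [0.461, -0.0541, 0.2294]
tcp_rot: [0.001, -0.042, 0.999, 0.0]
force: [1.0, -0.8, 1.3]
grip_width: 0.0428
```

Call:
play_rows --plan '[[[0,0,0,0],[0,0,0,0],[0,0,0,0],[0,0,0,0],[0,0,0,0]]]' --fingers 0

```text
time_s: 12.67
tcp_pos: [0.4627, -0.0547, 0.227]
tcp_rot: [-0.0, -0.041, 0.999, -0.0]
force: [0.0, -0.0, -0.9]
grip_width: -0.0003
```

Run:
```python
from h import *
s=robot.get_state();print(s["time_s"],s["tcp_pos"],s["tcp_rot"],s["grip_width"])
c=robot.camera("scene");im=c["img"].copy()
H=np.array([.5077,-.1717]);f=np.radians(94.8);u=np.array([np.cos(f),np.sin(f)]);n=np.array([-u[1],u[0]])
P=[np.r_[H+(.106+a)*u+b*n,z] for a in(-.09,.09) for b in(-.006,.006) for z in(.02,.19)]
for p in proj(c,P): cv2.circle(im,tuple(int(round(v)) for v in p),1,(0,0,255),-1)
crop({"img":im},240,90,130,120,5,"j_s")
c=robot.camera("wrist");cv2.imwrite("pics/j_w.png",c["img"])
```

```text
12.6667 [ 0.4627122  -0.05469668  0.22696704] [-4.90563223e-04 -4.13161242e-02  9.99145990e-01 -1.66571087e-04] -0.0002641576451201632
```

View pics/j_s.png

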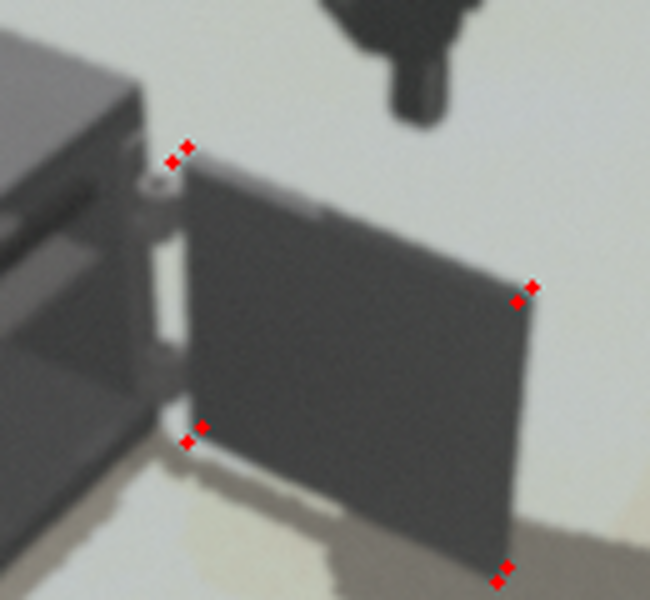

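View pics/j_w.png

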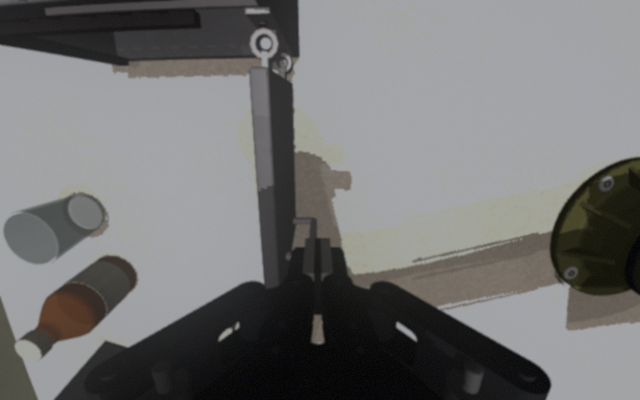

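Call:
play_rows --plan '[[[0,0,-0.5,0],[0,0,-0.6,0],[0,0,-0.4,0],[0,0,-0.2,0],[0,0,0,0]]]'

```text
time_s: 13.18
tcp_pos: [0.4617, -0.0547, 0.1573]
tcp_rot: [-0.002, -0.041, 0.999, -0.0]
force: [0.3, -0.9, -0.5]
grip_width: 0.0001
```

Run:
```python
from h import *
s=robot.get_state();print(s["time_s"],s["tcp_pos"],s["force"])
H=np.array([.5077,-.1717])
def T(f,d=.0215,r=.12):
    f=np.radians(f);return H+r*np.array([np.cos(f),np.sin(f)])+d*np.array([-np.sin(f),np.cos(f)])
prev=s["tcp_pos"][:2];fs=np.linspace(94.75,4.9,25)
for i,f in enumerate(fs):
    t=T(f); print(i,round(f,1),t.round(4),((t-prev)/.04).round(3)); prev=t
print(np.radians(fs[0]-fs[1])/.1)
```

```text
13.1833 [ 0.46165305 -0.0547067   0.15729012] [ 0.33863448 -0.8817301  -0.51897745]
0 94.8 [ 0.4763 -0.0539] [0.367 0.02 ]
1 91.0 [ 0.4841 -0.0521] [0.194 0.045]
2 87.3 [ 0.492  -0.0508] [0.196 0.032]
3 83.5 [ 0.4999 -0.05  ] [0.198 0.019]
4 79.8 [ 0.5078 -0.0498] [0.199 0.006]
5 76.0 [ 0.5158 -0.0501] [ 0.199 -0.007]
6 72.3 [ 0.5237 -0.0508] [ 0.198 -0.02 ]
7 68.5 [ 0.5316 -0.0522] [ 0.196 -0.033]
8 64.8 [ 0.5393 -0.054 ] [ 0.194 -0.045]
9 61.1 [ 0.547  -0.0563] [ 0.19  -0.058]
10 57.3 [ 0.5544 -0.0591] [ 0.186 -0.07 ]
11 53.6 [ 0.5617 -0.0624] [ 0.181 -0.082]
12 49.8 [ 0.5687 -0.0661] [ 0.176 -0.094]
13 46.1 [ 0.5754 -0.0703] [ 0.169 -0.105]
14 42.3 [ 0.5819 -0.075 ] [ 0.162 -0.116]
15 38.6 [ 0.5881 -0.08  ] [ 0.154 -0.126]
16 34.8 [ 0.5939 -0.0855] [ 0.145 -0.136]
17 31.1 [ 0.5993 -0.0913] [ 0.136 -0.145]
18 27.4 [ 0.6044 -0.0975] [ 0.126 -0.154]
19 23.6 [ 0.609  -0.1039] [ 0.116 -0.162]
20 19.9 [ 0.6132 -0.1107] [ 0.105 -0.169]
21 16.1 [ 0.617  -0.1177] [ 0.094 -0.176]
22 12.4 [ 0.6203 -0.125 ] [ 0.082 -0.181]
23 8.6 [ 0.6231 -0.1324] [ 0.07  -0.186]
24 4.9 [ 0.6254 -0.14  ] [ 0.058 -0.19 ]
0.6534076387153781
```

Call:
play_rows --plan '[[[0.15,0.01,0,0],[0.2,0.01,0,0],[0.2,0.045,0,-0.65],[0.195,0.03,0,-0.65],[0.2,0.02,0,-0.65],[0.2,0.005,0,-0.65],[0.2,-0.005,0,-0.65],[0.2,-0.02,0,-0.65]]]'

```text
time_s: 13.85
tcp_pos: [0.526, -0.0507, 0.1605]
tcp_rot: [0.001, 0.154, 0.988, 0.0]
force: [-1.5, -0.3, -0.7]
grip_width: 0.0
```

Call:
play_rows --plan '[[[0.195,-0.035,0,-0.65],[0.195,-0.045,0,-0.65],[0.19,-0.06,0,-0.65],[0.185,-0.07,0,-0.65],[0.18,-0.08,0,-0.65],[0.175,-0.095,0,-0.65],[0.17,-0.105,0,-0.65],[0,0,0,0]]]'

```text
time_s: 14.52
tcp_pos: [0.5776, -0.0709, 0.1598]
tcp_rot: [0.0, 0.373, 0.928, -0.0]
force: [0.1, 0.9, -0.0]
grip_width: 0.0
```

Run:
```python
from h import *
s=robot.get_state();print(s["time_s"],s["tcp_pos"],s["tcp_rot"],s["force"])
cv2.imwrite("pics/k_s.png",robot.camera("scene")["img"]);cv2.imwrite("pics/k_w.png",robot.camera("wrist")["img"])
```

```text
14.5167 [ 0.57763051 -0.07090901  0.15976103] [ 4.45565914e-04  3.73207431e-01  9.27747818e-01 -1.68190881e-05] [ 0.11349455  0.85354671 -0.00161858]
```

View pics/k_s.png

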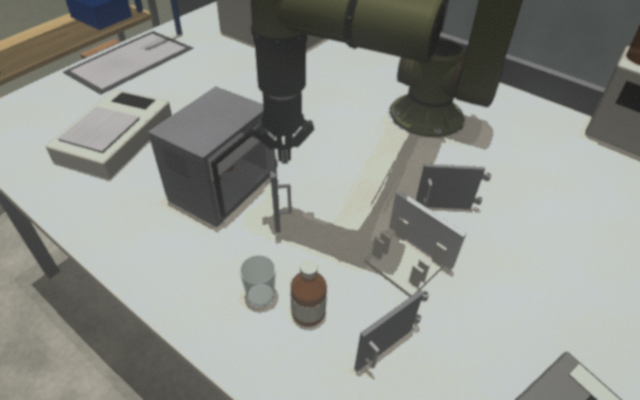

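View pics/k_w.png

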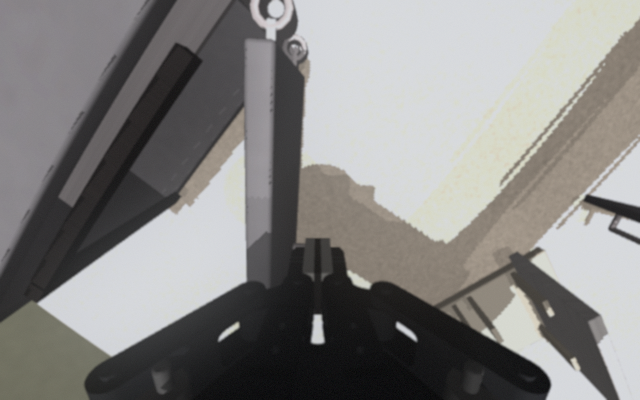

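Call:
play_rows --plan '[[[0.16,-0.115,0,-0.65],[0.155,-0.125,0,-0.65],[0.145,-0.135,0,-0.65],[0.135,-0.145,0,-0.65],[0.125,-0.155,0,-0.65],[0.115,-0.16,0,-0.65],[0.1,-0.17,0,-0.65],[0,0,0,0]]]'

```text
time_s: 15.28
tcp_pos: [0.6137, -0.1111, 0.1595]
tcp_rot: [0.0, 0.572, 0.82, 0.0]
force: [-0.6, 0.1, -0.8]
grip_width: -0.0003
```

Run:
```python
from h import *
s=robot.get_state();print(s["time_s"],s["tcp_pos"],s["tcp_rot"],s["force"],s["joints"])
cv2.imwrite("pics/l_w.png",robot.camera("wrist")["img"])
```

```text
15.2833 [ 0.61373272 -0.11112856  0.15952489] [1.96867414e-04 5.72121941e-01 8.20168546e-01 5.63418560e-05] [-0.57428519  0.05865919 -0.83173674] [ 1.41488148e-01  1.05876664e-01  2.36796734e-02  1.86782942e-04
 -1.48823454e+00 -1.35968500e+00]
```

View pics/l_w.png

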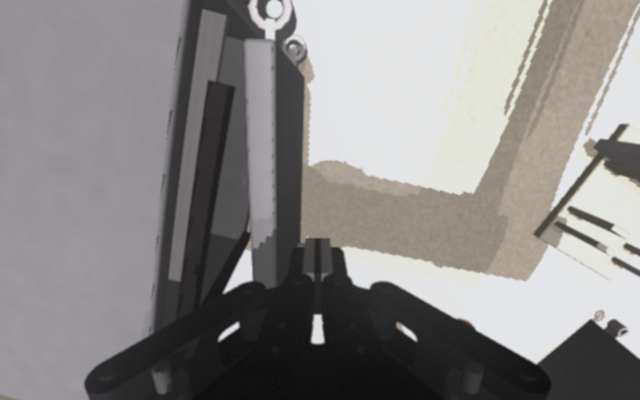

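Call:
play_rows --plan '[[[0,0,0.15,0],[0,0,0.15,0],[0.05,-0.085,0,-0.32],[0.045,-0.09,0,-0.33],[0.04,-0.09,0,-0.33],[0.04,-0.09,0,-0.32],[0,0,0,0]]]'

```text
time_s: 15.92
tcp_pos: [0.6205, -0.1248, 0.1723]
tcp_rot: [0.0, 0.624, 0.782, 0.0]
force: [0.2, 0.3, -0.8]
grip_width: 0.0003
```

Call:
play_rows --plan '[[[0.035,-0.09,0,-0.33],[0.035,-0.09,0,-0.32],[0.03,-0.095,0,-0.33],[0,0,0,0],[0,0,0,0]]]'

```text
time_s: 16.33
tcp_pos: [0.6243, -0.1355, 0.1718]
tcp_rot: [0.0, 0.66, 0.751, 0.0]
force: [0.1, 0.1, -0.3]
grip_width: 0.0
```

Run:
```python
from h import *
s=robot.get_state();print(s["time_s"],s["tcp_pos"],s["tcp_rot"],s["force"])
cv2.imwrite("pics/m_w.png",robot.camera("wrist")["img"])
```

```text
16.3333 [ 0.62430524 -0.1354767   0.17178977] [1.56000340e-04 6.60386990e-01 7.50925398e-01 2.14749100e-04] [ 0.12663777  0.11094649 -0.27019142]
```

View pics/m_w.png

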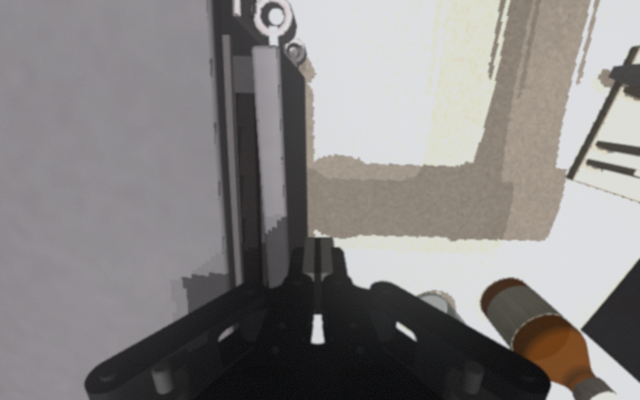

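Call:
play_rows --plan '[[[0.03,-0.095,0,-0.32],[0.01,-0.05,0,0],[0,-0.05,0,0],[0,0,0,0]]]'

```text
time_s: 16.72
tcp_pos: [0.6258, -0.1407, 0.1715]
tcp_rot: [-0.001, 0.672, 0.741, 0.002]
force: [-3.1, 9.9, 3.6]
grip_width: 0.0001
```

Call:
play_rows --plan '[[[0,-0.05,0,0],[0,-0.05,0,0],[0,0,0,0]]]'

```text
time_s: 16.97
tcp_pos: [0.6258, -0.1409, 0.1715]
tcp_rot: [-0.003, 0.671, 0.742, 0.003]
force: [-6.2, 23.9, 6.6]
grip_width: -0.0002
```

Call:
play_rows --plan '[[[0,0.1,0,0],[0,0.2,0,0],[0,0.4,0,0],[0,0.6,0,0],[0,0.8,0.3,0],[0,0.8,0.5,0],[-0.3,0.8,0.5,0],[-0.3,0.8,0.5,0]]]'

```text
time_s: 17.63
tcp_pos: [0.6014, 0.0336, 0.2436]
tcp_rot: [0.0, 0.673, 0.74, -0.001]
force: [1.0, 1.2, 1.1]
grip_width: 0.0001
```

Call:
play_rows --plan '[[[-0.5,0.8,0.3,0],[-0.5,0.8,0,0],[-0.5,0.6,0,0],[0,0,0,0],[0,0,0,0]]]'

```text
time_s: 18.05
tcp_pos: [0.5412, 0.1217, 0.256]
tcp_rot: [0.0, 0.672, 0.741, 0.001]
force: [1.3, 0.2, -0.2]
grip_width: -0.0003
```

Run:
```python
from h import *
s=robot.get_state();print(s["time_s"],s["tcp_pos"],s["force"])
c=robot.camera("top");crop(c,370,120,120,125,4.5,"n_t")
c=robot.camera("scene");im=c["img"].copy();cv2.imwrite("pics/n_full.png",im)
H=np.array([.5077,-.1717]);f=np.radians(4.9);u=np.array([np.cos(f),np.sin(f)]);n=np.array([-u[1],u[0]])
P=[np.r_[H+(.106+a)*u+b*n,z] for a in(-.09,.09) for b in(-.006,.006) for z in(.02,.19)]
for p in proj(c,P): cv2.circle(im,tuple(int(round(v)) for v in p),1,(0,0,255),-1)
crop({"img":im},140,80,150,150,4,"n_s")
```

```text
18.05 [0.5412471  0.12169464 0.2560014 ] [ 1.33928561  0.24231925 -0.18939204]
```

View pics/n_t.png

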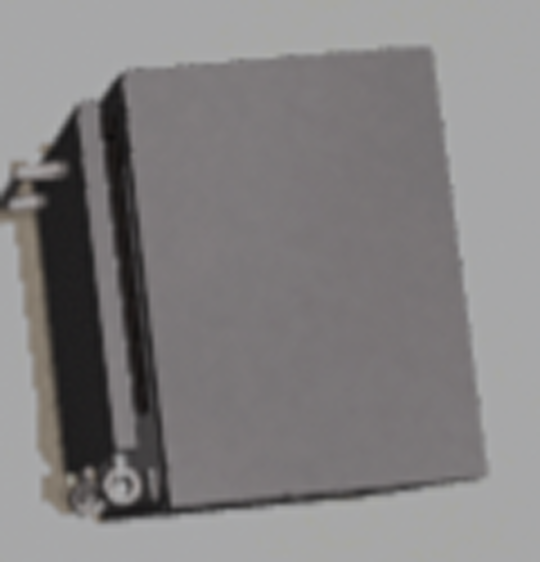

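View pics/n_s.png

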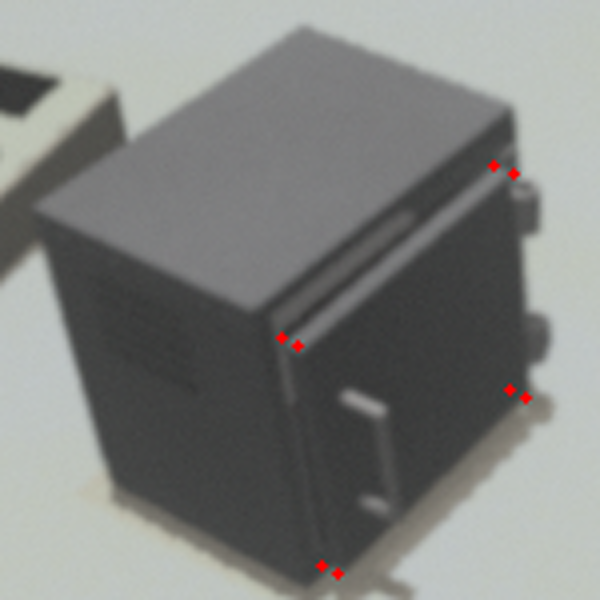

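View pics/n_full.png

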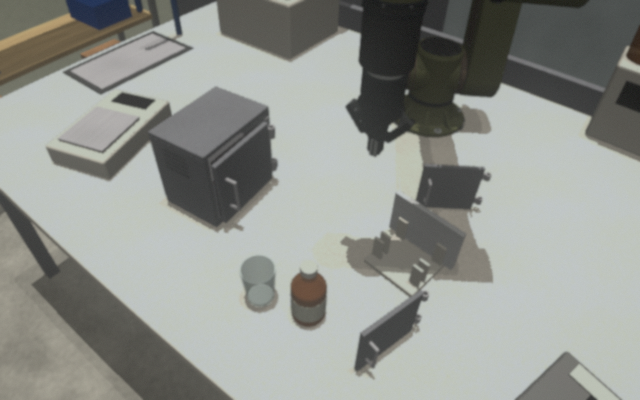

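```bash
python3 -c "
from cell import robot
print(robot.job_done())"
```

```text
the job is handed in; nothing more can be done
None
```

The door is hung on both hinge pins and shut against the cabinet, and the job was handed in at about 18 s; no verdict comes back. I pinched the large door by its top edge, lifted it out of the rack and turned it square to the cabinet. I then lowered it with the wrist camera looking down through the upper bore at the pin. It was let go only once it rested on the lugs. I pushed it shut with closed fingers, moved the arm away and touched nothing after that.

**What the last checks showed:**
- **Hinge offset:** the pins sat about 5 mm off nominal along the cabinet's +y.
- **Seating:** the upward force on contact with the lugs was about 9 N. Both knuckles sat on their lugs in the scene view, and the panel corners matched home height to about 1 mm.
- **Shutting:** the force rose to about 24 N when the door met the bumpers.
- **Shut angle:** the door's edge is within about 0.01 rad of parallel to the cabinet front (limit 0.06), and its corners match the shut position to about a pixel.
- **Bystanders:** by eye, the plate, bottle and beaker stand where they were.

**Disagreement:** during the approach, the wrist camera put the knuckle about 1 to 2 mm from where the arm pose did. That is within the calibration, and I followed the picture of the bore over the pin. No check failed.

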